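# Draw the slug cup out of the punching post with the hook

## Robot

A 6-joint arm with a two-finger parallel gripper is mounted at the origin on the work surface. World frame = base frame: x ahead of the robot, y to its left, z up, the work surface at z = 0. Lengths are in m, angles in rad, forces in N, time in s.
With the tool pointing down it reaches from about 0.35 to 0.85 m from the base axis. Payload 8.1 kg.
Tool frame: the origin (TCP) lies where the fingers leave the gripper's body, on its centre line; the fingertips stand 84 mm ahead of it and the grasp point (between the pads) lies 65 mm ahead of it; z points along the fingers, y is the line along which they close (so a half turn about z gives the same grasp; the last joint's range is limited). The gripper opens to 93 mm and grips with 3 to 60 N. Pads are 15 mm wide; open, the fingers measure 128 mm over their backs; the gripper's body (75 mm by 188 mm) begins 65 mm behind the grasp point.
Start: joints at [1.062, 0.13, 1.488, -0, 1.523, -0.085], TCP at [0.247, 0.547, 0.303] pointing down, gripper open.
Joint ranges: [-2.96, 2.96], [-0.89, 2.26], [0.02, 2.5], [-1.34, 4.48], [0, 2.73], [-2.66, 2.66]. Speed limits (rad/s): [2.39, 2.39, 2.79, 3.14, 3.14, 3.14].

## Interface

Orientations are given as a rotation vector (axis times angle).
In Python, from plant import robot gives the robot as it stands.
- The arm moves only by the shell command python3 -m jog 'ROWS' [FORCE]. ROWS is text: rows parted by semicolons, each of 5 numbers parted by spaces: the opening, from 0 (shut) to 1 (fully open), then the shift along the tool's x, y, z in m, then the turn about the tool's z in degrees. A call has 1 to 10 rows; each row shifts and turns the commanded pose from where the row before left it, along the tool's axes as they then stand; what a row does not reach is not made up. A row lasts 1/12 s, in which the tool goes at most 41.7 mm and 7.16 degrees, less where a joint would pass 70% of its speed; a pose out of reach is approached as far as the arm can. A call with a gripper value outside its range is refused whole. The fingers move at their own pace and stop on an object; FORCE is the grip in N (left out, the last holds). Time passes only in rows, so rows that do not move let the fingers close. It gives the time, the measured TCP pose, the force, the opening and the grip force at its end, in the units of the state.
- robot.read_state(): the state, without advancing time (a new reading comes with each control period).
- robot.read_camera(name): name is "side" or "top"; returns a dict with "color" (420x560x3 uint8, red, green, blue), "intrinsics" (3x3 intrinsics, pixels), "pose" (4x4, takes a point from camera to world coordinates). Camera axes: x right, y down, z forward; pixel columns grow to the right and rows downward; lengths in m; the calibration is good to about 2 mm. A picture is of the moment at which its call begins. There is no depth.
- robot.close_job(): hands the job in; it is judged then, once.
The state is a dict: "t": time; "q": joint angles; "dq": joint speeds; "joint_torque": joint torques, N m; "tool_pos": TCP position; "orientation": TCP orientation; "force": force on the tool from outside, world axes, zero at the start; "wrist_torque": the same for the moment, N m; "opening": finger opening in m; "gripper_force": force on a finger pad.
Only numpy, scipy, OpenCV 4.12 (cv2) and the standard library are available. Lean on these libraries where they do the work, as an engineer would, in place of code of your own. Each camera call takes 0.05 s, during which the arm holds its last target. There are 200 camera calls.

## Task

The slug cup at the bottom of the square punching post has to come out for cleaning: take the hook tool from its stand, draw the cup up out of the bore by its wire loop with the hook, without touching the cup with your fingers, and set it down upright, without dropping it, in the shallow metal tray. Then unhook it and put the hook tool back in its place in the stand. Leave the cup in the round post alone.

Things in the scene. Friction and masses are not known exactly. Their poses are not given: they have to be found in the camera images.
- hook: Hook tool, upright in a stand. Origin: underside of the hook, on the axis of the 7 mm shank; z up. Hook points to +x: 22 long, bar's top at z 8, upturned tip's at z 18, throat 10 wide. Handle 40 (x) by 22 (y), z 108 to 160: grip its 22 mm sides at z 135. Guard disc, 76 wide, z 103 to 108, rests on the fixed stand, 112 high; its slot leaves 9 mm around the hook: lift and return straight, 110 mm. All in mm.
- cup: Slug cup in the square post: open, 72 mm wide, 16 high, up to 0.26 kg. Origin: centre of underside; z up. A rigid upright wire loop stands on its rim in its y-z plane, so hook it along +x or -x. Wire 5 thick; top part level, 20 long (y), underside at z 55, then sloping to 28 from the axis at z 42. It starts centred in the bore; a hook at z 20 to 35 clears the rim and goes under the loop.
- tray: Empty shallow metal tray, fixed: 170 (its x) by 150 (its y) mm outside, 22 high, walls and floor 5 thick. Origin: centre of the underside, on the table; the inner floor is 5 above it.
- other_cup: Same kind of cup, in the round post; it stays there. Origin: centre of its underside. Both posts are fixed, grey, 125 mm high, 110 across (one a square block, one round); each has a round bore 84 wide and 115 deep from above, its floor 10 above the table, so a cup's loop ends 55 below the mouth.
There are look-alikes about, which are no part of the job. Leave any pink or yellow look-alike of the cup alone.

How it is judged:
On the way:
1. the cup hangs on the hook, clear above the mouth of the post (height (world z) of cup above 0.126 m and contact force between hook and cup above 0.3 N), for 0.2 s.
At the end, for the whole second after the job is handed in: The cup stands upright (within 8 degrees) on the floor of the tray, at rest; the hook tool hangs upright (within 10 degrees) in its stand within 20 mm of where it was, at rest and off the cup; the other cup is still in the round post, within 20 mm of where it was (x of cup in the frame of tray between -0.06 and 0.06 m and y of cup in the frame of tray between -0.05 and 0.05 m and z of cup in the frame of tray below 0.012 m and angle between cup's own z axis and vertical below 0.15 rad and linear speed of each of cup, hook below 0.02 m/s and distance of each of hook, other_cup from where it was at the start of the episode below 0.02 m and angle between hook's own z axis and vertical below 0.17 rad and contact force between hook and cup below 0.05 N); the robot touches nothing.
It fails at once if the fingers touch the slug cup (contact force between the fingers and cup above 1 N).
It fails at once if the cup is dropped or flung (faster than 1.2 m/s) (linear speed of cup above 1.2 m/s).
It fails at once if the cup in the round post is lifted or knocked out of place (more than 30 mm) (distance of other_cup from where it was at the start of the episode above 0.03 m).
It also fails if it takes over 64 s, if anything falls off the work surface, if the arm or the gripper's body presses on something with over 40 N, if the wrist force passes 120 N, or if a joint passes its speed limit or range.

## Working session

There is one attempt and no reset: what is moved stays moved. The work goes in short steps, Python scripts to look and compute and a shell command to move; the robot and the scene stay as the last step left them, time stands still between calls to the robot, and variables do not carry over. Pictures are saved under pics/ and viewed, at most 10 in all, crops included, and the job is handed in when it is done.

```bash
mkdir -p pics; cat > h.py <<'E'
import numpy as np, cv2, json
from scipy.spatial.transform import Rotation as R
def shot(robot,name,fn):
    c=robot.read_camera(name); cv2.imwrite('pics/'+fn+'.png',c['color'][:,:,::-1])
    np.savez('pics/'+fn+'.npz',K=c['intrinsics'],T=c['pose']); return c
def ray(fn,u,v,z):
    d=np.load('pics/'+fn+'.npz'); K,T=d['K'],d['T']
    r=T[:3,:3]@np.linalg.inv(K)@[u,v,1]; o=T[:3,3]; return np.round(o+r*(z-o[2])/r[2],4)
def proj(fn,p):
    d=np.load('pics/'+fn+'.npz'); K,T=d['K'],d['T']
    q=K@(T[:3,:3].T@(np.array(p)-T[:3,3])); return np.round(q[:2]/q[2],1)
def crop(fn,x0,y0,x1,y1,s,out):
    i=cv2.imread('pics/'+fn+'.png')[y0:y1,x0:x1]; cv2.imwrite('pics/'+out+'.png',cv2.resize(i,None,fx=s,fy=s,interpolation=cv2.INTER_CUBIC))
E
python3 - <<'E'
from h import *
from plant import robot
for n in('side','top'):
    c=shot(robot,n,n+'0'); print(n,c['intrinsics'].round(1).tolist(),c['pose'].round(3).tolist())
s=robot.read_state(); print(s)
a=cv2.imread('pics/top0.png');b=cv2.imread('pics/side0.png')
E
```

```text
side [[390.9, 0.0, 284.4], [0.0, 390.9, 210.8], [0.0, 0.0, 1.0]] [[0.99, -0.101, 0.096, 0.376], [-0.137, -0.584, 0.8, -0.705], [-0.024, -0.806, -0.592, 0.547], [0.0, 0.0, 0.0, 1.0]]
top [[460.7, 0.0, 273.0], [0.0, 460.7, 211.4], [0.0, 0.0, 1.0]] [[-0.022, -0.987, 0.16, 0.269], [-1.0, 0.024, 0.014, -0.022], [-0.017, -0.16, -0.987, 1.226], [0.0, 0.0, 0.0, 1.0]]
{'t': 0.1, 'q': array([ 1.06164156e+00,  1.31074335e-01,  1.48920211e+00,  1.50284755e-05,
        1.52301509e+00, -8.54300103e-02]), 'dq': array([ 0.00088782, -0.0031722 , -0.00275761,  0.00174089, -0.00090721,
       -0.00068289]), 'joint_torque': array([ 1.26464736e-03, -5.61343610e+01, -4.93094623e+01,  7.70123117e-02,
        2.92549026e-02, -9.91755542e-05]), 'tool_pos': array([0.24649595, 0.54659927, 0.30178157]), 'orientation': array([-6.60510493e-01, -3.07084793e+00,  2.54421172e-03]), 'force': array([-0.03276701,  0.28821408, -0.77299624]), 'wrist_torque': array([-0.06719034, -0.01512147, -0.01556628]), 'gripper_force': 0.0, 'opening': 0.09327709007790859}
```

View pics/top0.png

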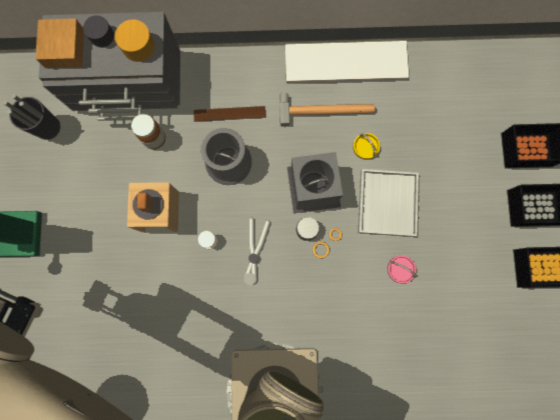

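View pics/side0.png

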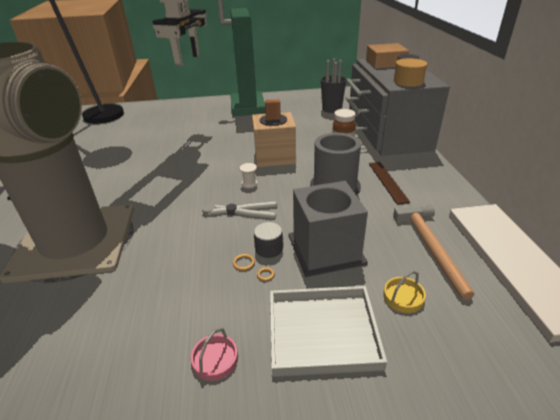

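Top picture: wooden stand with the hook tool at (150,204), round post (227,157), square post (317,180), tray (389,203), yellow/pink decoy cups at (367,146)/(402,269). The cup meant is in the square block's bore at (317,178), the only cup in a square post. I'll enlarge to confirm.

```bash
python3 - <<'E'
from h import *
t=cv2.imread('pics/top0.png');s=cv2.imread('pics/side0.png')
def c(i,x0,y0,w,k): return cv2.resize(i[y0:y0+w,x0:x0+w],(k,k),interpolation=cv2.INTER_CUBIC)
# tiles: scale 400/66 ~ ; 300/75=4
a=np.hstack([c(t,284,147,64,400),c(t,118,172,64,400)])
cv2.imwrite('pics/c1.png',a)
b=np.hstack([c(s,245,90,80,400),c(s,285,170,100,400)])
cv2.imwrite('pics/c2.png',b)
E
```

```text
(no output)
```

View pics/c1.png

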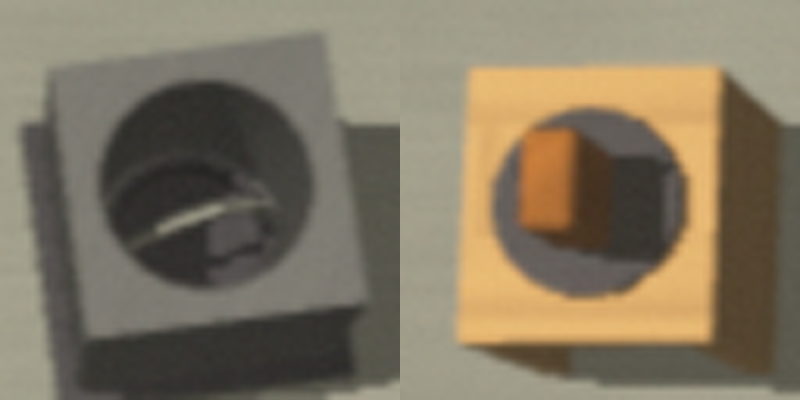

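View pics/c2.png

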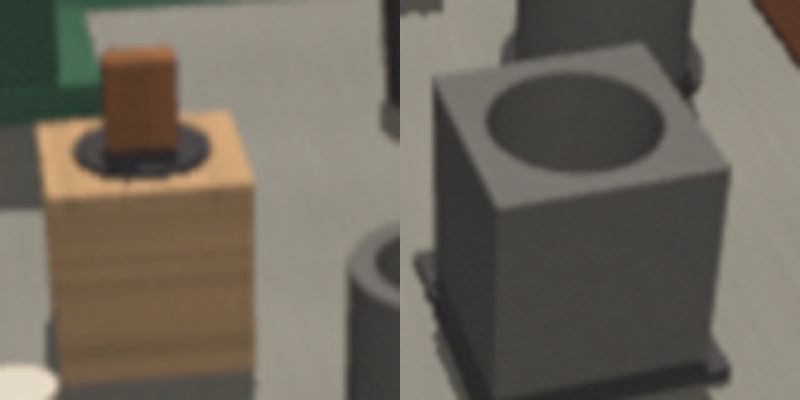

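```bash
python3 - <<'E'
from h import *
T=lambda u,v:(284+u/6.25,147+v/6.25); S=lambda u,v:(118+(u-400)/6.25,172+v/6.25)
P=lambda p,z:ray('top0',*p,z)[:2]
print('handle',[P(S(*p),.169).tolist() for p in((521,128),(575,128),(575,230),(521,230))])
print('guard c',P(S(590,202),.117), 'stand',[P(S(*p),.112).tolist() for p in((470,67),(720,67),(714,344),(458,341))])
print('bore c',P(T(207,186),.125),'post',[P(T(*p),.125).tolist() for p in((50,68),(325,32),(365,302),(85,338))])
print('loop',P(T(158,232),.069),P(T(238,205),.069),'lower',P(T(133,246),.055),P(T(270,207),.055))
print('tray rim',[P(p,.022).tolist() for p in((361,170),(418,172),(416,236),(359,233))])
# side check
Q=lambda u,v:(245+u/5,90+v/5)
print('handle side proj', [ (proj('side0',[*P(S(*p),.169),.169])-[245,90])*5 for p in((521,128),(575,128),(575,230),(521,230))])
print('bore side proj',(proj('side0',[*P(T(207,186),.125),.125])-[285,170])*4)
from plant import robot
s=robot.read_state();M=R.from_rotvec(s['orientation']).as_matrix();print(M.round(3),s['tool_pos'])
E
```

```text
handle [[0.493, 0.3104], [0.4925, 0.29], [0.4536, 0.2891], [0.4541, 0.3094]]
guard c [0.4737 0.2987] stand [[0.5305, 0.3493], [0.5279, 0.2494], [0.4169, 0.2502], [0.4205, 0.351]]
bore c [ 0.5304 -0.1169] post [[0.5797, -0.0568], [0.5915, -0.1657], [0.4826, -0.1764], [0.4711, -0.0673]]
loop [ 0.5249 -0.1009] [ 0.5354 -0.1341] lower [ 0.5223 -0.0913] [ 0.5374 -0.1487]
tray rim [[0.5704, -0.2437], [0.5609, -0.3951], [0.3896, -0.3775], [0.401, -0.2296]]
handle side proj [array([170.5,  43. ]), array([174.5,  57. ]), array([101.5,  63. ]), array([98.5, 49. ])]
bore side proj [173.2 122. ]
[[-0.912  0.411 -0.001]
 [ 0.411  0.912 -0.001]
 [ 0.    -0.002 -1.   ]] [0.24649595 0.54659927 0.30178157]
```

```bash
python3 -m jog '1 0 0 0 -6.1;1 0 0 0 -6.1;1 0 0 0 -6.1;1 0 0 0 -6;1 -.02 -.022 0 0;1 -.025 -.027 0 0;1 -.025 -.027 0 0;1 -.025 -.027 0 0;1 -.025 -.027 0 0;1 -.025 -.027 0 0' 40; python3 -m jog '1 -.025 -.027 0 0;1 -.025 -.027 0 0;1 -.02 -.023 0 0;1 -.0115 -.013 0 0;1 0 0 0 0;1 0 0 0 0'
cat > st.py <<'E'
from h import *
from plant import robot
s=robot.read_state();M=R.from_rotvec(s['orientation']).as_matrix()
print(s['t'].__round__(2),s['tool_pos'].round(4),'toolx yaw',np.degrees(np.arctan2(M[1,0],M[0,0])).round(2),'F',s['force'].round(1),'op',round(s['opening'],4),'gf',round(s['gripper_force'],1),'q',s['q'].round(2))
E
python3 st.py
```

```text
t: 0.93
tool_pos: [0.3924, 0.3885, 0.3023]
orientation: [0.001, -3.141, 0.001]
force: [0.6, 0.6, -0.8]
opening: 0.0932
gripper_force: 0.0
t: 1.43
tool_pos: [0.4736, 0.2993, 0.3022]
orientation: [-0.003, -3.141, 0.0]
force: [-0.1, 1.0, 0.4]
opening: 0.0927
gripper_force: 0.0
1.43 [0.4736 0.2993 0.3022] toolx yaw 179.89 F [-0.1  1.   0.4] op 0.0927 gf 0.0 q [ 0.47  0.02  1.6   0.    1.52 -1.1 ]
```

```bash
python3 -m jog '1 0 0 .02 0;1 0 0 .03 0;1 0 0 .025 0;1 0 0 .012 0;1 0 0 .006 0;1 0 0 0 0;.4 0 0 0 0;.3 0 0 0 0;.3 0 0 0 0;.3 0 0 0 0' 40;python3 -m jog '0 0 0 0 0;0 0 0 0 0;0 0 0 0 0;0 0 0 0 0;0 0 0 0 0;0 0 0 0 0;0 0 0 0 0;0 0 0 0 0' 50 ;python3 st.py
```

```text
t: 2.27
tool_pos: [0.474, 0.3004, 0.2112]
orientation: [-0.0, 3.14, 0.002]
force: [-0.7, 1.3, 0.5]
opening: 0.0707
gripper_force: 0.0
t: 2.93
tool_pos: [0.4733, 0.3, 0.2097]
orientation: [0.001, -3.142, -0.0]
force: [0.1, -0.2, -0.1]
opening: 0.0216
gripper_force: 49.9
2.93 [0.4733 0.3    0.2097] toolx yaw -179.98 F [ 0.1 -0.2 -0.1] op 0.0216 gf 49.9 q [ 0.47  0.09  1.71  0.    1.35 -1.1 ]
```

```bash
python3 -m jog '0 0 0 -.012 0;0 0 0 -.02 0;0 0 0 -.025 0;0 0 0 -.025 0;0 0 0 -.025 0;0 0 0 -.025 0;0 0 0 -.018 0;0 0 0 0 0' ;python3 st.py; python3 - <<'E'
from h import *
from plant import robot
shot(robot,'side','side1');shot(robot,'top','top1')
p=proj('side1',[.4733,.3,.16]);print(p)
x,y=map(int,p);x0=x-50;y0=y-100
print(x0,y0);crop('side1',x0,max(y0,0),x0+100,y0+140,4.2,'c3')
E
```

```text
t: 3.6
tool_pos: [0.4744, 0.3006, 0.3656]
orientation: [-0.0, 3.135, 0.006]
force: [1.1, 0.5, -1.4]
opening: 0.0221
gripper_force: 49.9
3.6 [0.4744 0.3006 0.3656] toolx yaw -179.98 F [ 1.1  0.5 -1.4] op 0.0221 gf 49.9 q [ 0.47  0.    1.51 -0.    1.62 -1.1 ]
[272.4 103.8]
222 3
```

View pics/c3.png

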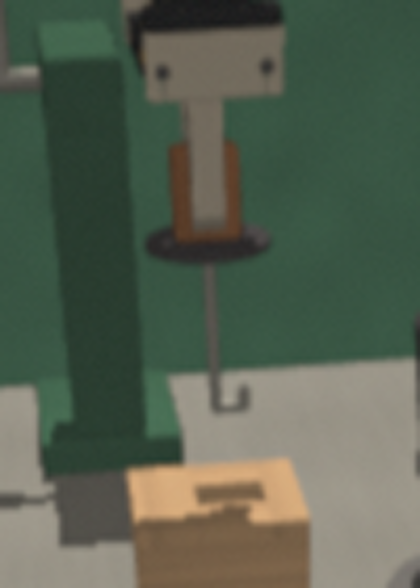

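The hook points to world +x. In c3 the shank foot is at (214,408) and the tip on the right at (245,390). So I turn it +15.5° to the loop's normal and go to 30 mm short of the loop.

```bash
python3 -m jog '0 0 0 0 -5.2;0 0 0 0 -5.2;0 0 0 0 -5.1;0 .0029 -.0139 0 0;0 .0058 -.0278 0 0;0 .0058 -.0278 0 0;0 .0058 -.0278 0 0;0 .0058 -.0278 0 0;0 .0058 -.0278 0 0;0 .0058 -.0278 0 0';python3 -m jog '0 .0058 -.0278 0 0;0 .0058 -.0278 0 0;0 .0058 -.0278 0 0;0 .0058 -.0278 0 0;0 .0058 -.0278 0 0;0 .0058 -.0278 0 0;0 .0058 -.0278 0 0;0 .0058 -.0278 0 0;0 .0029 -.0139 0 0;0 0 0 0 0';python3 -m jog '0 0 0 0 0;0 0 0 0 0;0 0 0 0 0' ;python3 st.py
python3 - <<'E'
from h import *
from plant import robot
shot(robot,'side','side2');shot(robot,'top','top2')
a=cv2.imread('pics/side2.png')[130:280,265:395];b=cv2.imread('pics/top2.png')[110:240,250:380]
cv2.imwrite('pics/c4.png',np.hstack([cv2.resize(a,(400,462),interpolation=2),cv2.resize(b,(400,462),interpolation=2)]))
E
```

```text
t: 4.53
tool_pos: [0.4844, 0.1137, 0.3579]
orientation: [0.42, -3.111, 0.0]
force: [0.9, -0.1, -0.8]
opening: 0.0218
gripper_force: 49.9
t: 5.37
tool_pos: [0.4998, -0.1283, 0.3576]
orientation: [0.414, -3.111, -0.0]
force: [0.9, -0.3, -2.7]
opening: 0.0215
gripper_force: 49.9
t: 5.62
tool_pos: [0.5007, -0.1243, 0.3592]
orientation: [0.424, -3.112, -0.001]
force: [0.0, 0.4, -1.1]
opening: 0.0219
gripper_force: 49.9
5.62 [ 0.5007 -0.1243  0.3592] toolx yaw -164.47 F [ 0.   0.4 -1.1] op 0.0219 gf 49.9 q [-0.34 -0.11  1.63  0.    1.62 -2.18]
```

View pics/c4.png

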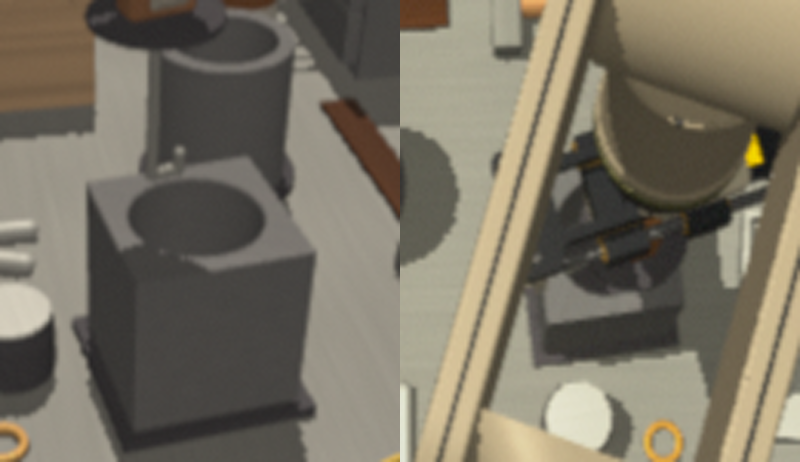

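```bash
python3 - <<'E'
from h import *
u=np.array([.9636,.2672])
for d,z in((0,.1585),(18,.1765),(18,.1585)):
    print(d,z,proj('side2',[*(np.array([.5007,-.1243])+u*d/1000),z]))
E
```

```text
0 0.1585 [313.9 189.2]
18 0.1765 [323.1 178.4]
18 0.1585 [322.8 186.8]
```

```bash
python3 -m jog '0 0 0 .008 0;0 0 0 .015 0;0 0 0 .016 0;0 0 0 .016 0;0 0 0 .016 0;0 0 0 .016 0;0 0 0 .014 0;0 0 0 .008 0;0 0 0 0 0;0 0 0 0 0';python3 st.py
```

```text
t: 6.55
tool_pos: [0.5009, -0.1247, 0.2505]
orientation: [0.425, -3.112, -0.001]
force: [0.8, 0.1, -1.5]
opening: 0.0218
gripper_force: 49.9
6.55 [ 0.5009 -0.1247  0.2505] toolx yaw -164.46 F [ 0.8  0.1 -1.5] op 0.0218 gf 49.9 q [-0.34 -0.07  1.78 -0.    1.42 -2.19]
```

```bash
python3 -m jog '0 0 0 .006 0;0 0 0 .006 0;0 0 0 0 0;0 0 0 0 0' ;python3 st.py;python3 -m jog '0 -.004 0 0 0;0 -.005 0 0 0;0 -.005 0 0 0;0 -.005 0 0 0;0 -.0035 0 0 0;0 0 0 0 0;0 0 0 0 0;0 0 0 0 0';python3 st.py
```

```text
t: 6.88
tool_pos: [0.5009, -0.125, 0.2385]
orientation: [0.424, -3.112, -0.0]
force: [0.0, 1.0, -1.6]
opening: 0.0219
gripper_force: 49.9
6.88 [ 0.5009 -0.125   0.2385] toolx yaw -164.48 F [ 0.   1.  -1.6] op 0.0219 gf 49.9 q [-0.34 -0.06  1.8   0.    1.4  -2.19]
t: 7.55
tool_pos: [0.5226, -0.119, 0.2386]
orientation: [0.424, -3.112, -0.0]
force: [-0.7, 0.7, -2.1]
opening: 0.0218
gripper_force: 49.9
7.55 [ 0.5226 -0.119   0.2386] toolx yaw -164.47 F [-0.7  0.7 -2.1] op 0.0218 gf 49.9 q [-0.32 -0.    1.75 -0.    1.4  -2.16]
```

```bash
python3 -m jog '0 0 0 -.004 0;0 0 0 -.006 0;0 0 0 -.006 0;0 0 0 -.006 0;0 0 0 -.006 0;0 0 0 -.004 0;0 0 0 0 0;0 0 0 0 0;0 0 0 0 0;0 0 0 0 0' ;python3 st.py
```

```text
t: 8.38
tool_pos: [0.5224, -0.119, 0.2702]
orientation: [0.424, -3.112, -0.001]
force: [0.3, -0.1, -4.2]
opening: 0.0219
gripper_force: 49.9
8.38 [ 0.5224 -0.119   0.2702] toolx yaw -164.48 F [ 0.3 -0.1 -4.2] op 0.0219 gf 49.9 q [-0.32 -0.03  1.71 -0.    1.46 -2.16]
```

```bash
python3 -m jog '0 0 0 -.005 0;0 0 0 -.01 0;0 0 0 -.014 0;0 0 0 -.016 0;0 0 0 -.016 0;0 0 0 -.016 0;0 0 0 -.016 0;0 0 0 -.014 0;0 0 0 -.012 0;0 0 0 -.007 0';python3 -m jog '0 0 0 -.004 0;0 0 0 0 0;0 0 0 0 0;0 0 0 0 0;0 0 0 0 0;0 0 0 0 0' ;python3 st.py
python3 - <<'E'
from h import *
from plant import robot
shot(robot,'side','side3')
crop('side3',260,60,400,260,3,'c5')
E
```

```text
t: 9.22
tool_pos: [0.523, -0.1192, 0.3994]
orientation: [-0.424, 3.11, -0.002]
force: [0.3, 0.3, -4.4]
opening: 0.0217
gripper_force: 49.9
t: 9.72
tool_pos: [0.5225, -0.119, 0.3999]
orientation: [0.424, -3.112, -0.001]
force: [-0.3, -0.3, -4.2]
opening: 0.0216
gripper_force: 49.9
9.72 [ 0.5225 -0.119   0.3999] toolx yaw -164.48 F [-0.3 -0.3 -4.2] op 0.0216 gf 49.9 q [-0.32 -0.06  1.51 -0.    1.7  -2.16]
```

View pics/c5.png

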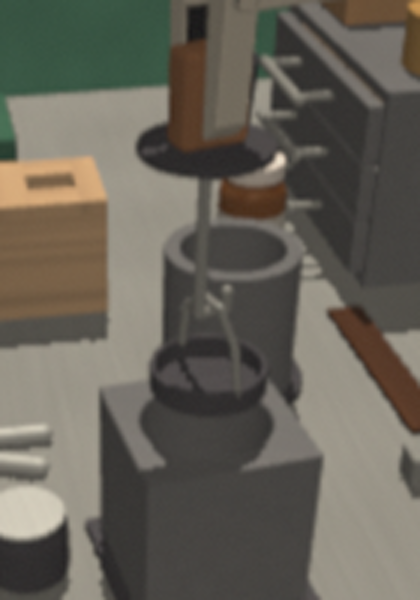

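```bash
python3 -m jog '0 .001 -.0017 0 0;0 .002 -.0035 0 0;0 .0035 -.0061 0 0;0 .005 -.0087 0 0;0 .005 -.0087 0 0;0 .005 -.0087 0 0;0 .005 -.0087 0 0;0 .005 -.0087 0 0;0 .005 -.0087 0 0;0 .005 -.0087 0 0';python3 -m jog '0 .005 -.0087 0 0;0 .005 -.0087 0 0;0 .005 -.0087 0 0;0 .005 -.0087 0 0;0 .005 -.0087 0 0;0 .005 -.0087 0 0;0 .005 -.0087 0 0;0 .005 -.0087 0 0;0 .005 -.0087 0 0;0 .0045 -.0078 0 0';python3 -m jog '0 .004 -.0069 0 0;0 .003 -.0052 0 0;0 .0018 -.003 0 0;0 .0008 -.0013 0 0;0 0 0 0 0;0 0 0 0 0;0 0 0 0 0;0 0 0 0 0' ;python3 st.py
```

```text
t: 10.6
tool_pos: [0.5017, -0.2009, 0.4007]
orientation: [-0.424, 3.113, 0.0]
force: [0.0, -0.3, -3.9]
opening: 0.0218
gripper_force: 49.9
t: 11.43
tool_pos: [0.4771, -0.297, 0.4007]
orientation: [0.424, -3.113, 0.0]
force: [0.7, 1.6, -5.2]
opening: 0.0218
gripper_force: 49.9
t: 12.1
tool_pos: [0.4727, -0.3139, 0.4008]
orientation: [-0.425, 3.113, 0.0]
force: [0.1, -0.2, -4.2]
opening: 0.022
gripper_force: 49.9
12.1 [ 0.4727 -0.3139  0.4008] toolx yaw -164.45 F [ 0.1 -0.2 -4.2] op 0.022 gf 49.9 q [-0.68  0.02  1.42  0.    1.69 -2.52]
```

```bash
python3 -m jog '0 0 0 .004 1;0 0 0 .009 1;0 0 0 .014 1;0 0 0 .017 1;0 0 0 .018 1;0 0 0 .018 1;0 0 0 .017 1;0 0 0 .014 1;0 0 0 .01 1;0 0 0 .006 1';python3 -m jog '0 0 0 .003 0;0 0 0 0 0;0 0 0 0 0;0 0 0 0 0;0 0 0 0 0' ;python3 st.py
python3 - <<'E'
from h import *
from plant import robot
shot(robot,'side','side4')
crop('side4',240,180,400,390,2.8,'c6')
E
```

```text
t: 12.93
tool_pos: [0.4719, -0.3137, 0.2713]
orientation: [0.148, -3.136, -0.003]
force: [0.3, 0.6, -3.8]
opening: 0.0221
gripper_force: 49.9
t: 13.35
tool_pos: [0.4729, -0.3146, 0.2718]
orientation: [-0.151, 3.137, -0.002]
force: [-0.0, 0.6, -5.0]
opening: 0.0218
gripper_force: 49.9
13.35 [ 0.4729 -0.3146  0.2718] toolx yaw -174.47 F [-0.   0.6 -5. ] op 0.0218 gf 49.9 q [-0.68  0.06  1.62 -0.    1.46 -2.34]
```

View pics/c6.png

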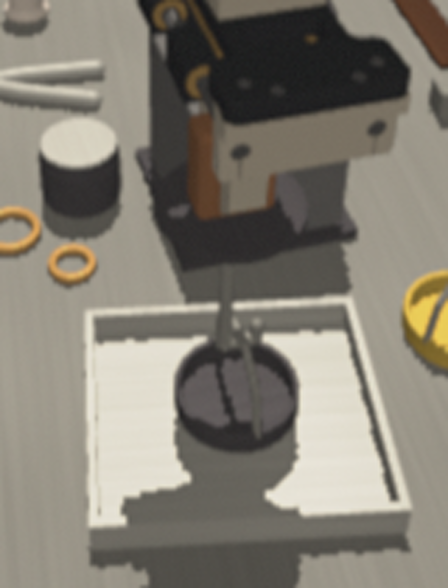

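```bash
python3 -m jog '0 0 0 .002 0;0 0 0 .003 0;0 0 0 .003 0;0 0 0 .003 0;0 0 0 .002 0;0 0 0 .002 0;0 0 0 .002 0;0 0 0 .002 0;0 0 0 .002 0;0 0 0 .002 0';python3 -m jog '0 0 0 .002 0;0 0 0 .003 0;0 0 0 .003 0;0 0 0 .003 0;0 0 0 0 0;0 0 0 0 0;0 0 0 0 0;0 0 0 0 0' ;python3 st.py
```

```text
t: 14.23
tool_pos: [0.4727, -0.3144, 0.248]
orientation: [-0.151, 3.137, -0.001]
force: [0.1, -0.9, -1.7]
opening: 0.0216
gripper_force: 49.9
t: 14.9
tool_pos: [0.4726, -0.3144, 0.237]
orientation: [-0.151, 3.138, -0.0]
force: [-0.1, -0.4, -1.6]
opening: 0.0219
gripper_force: 49.9
14.9 [ 0.4726 -0.3144  0.237 ] toolx yaw -174.48 F [-0.1 -0.4 -1.6] op 0.0219 gf 49.9 q [-0.68  0.08  1.66 -0.    1.4  -2.34]
```

```bash
python3 -m jog '0 .003 0 0 0;0 .005 0 0 0;0 .005 0 0 0;0 .006 0 0 0;0 .006 0 0 0;0 .005 0 0 0;0 .003 0 0 0;0 0 0 0 0;0 0 0 0 0;0 0 0 0 0';python3 st.py;python3 -m jog '0 0 0 -.005 0;0 0 0 -.01 0;0 0 0 -.014 0;0 0 0 -.016 0;0 0 0 -.016 0;0 0 0 -.018 0;0 0 0 -.018 0;0 0 0 -.016 0;0 0 0 -.012 0;0 0 0 -.005 0' ;python3 st.py
python3 - <<'E'
from h import *
from plant import robot
shot(robot,'side','side5')
crop('side5',240,120,400,390,2.2,'c7')
E
```

```text
t: 15.73
tool_pos: [0.4398, -0.3175, 0.2368]
orientation: [-0.151, 3.138, -0.0]
force: [0.4, 0.6, -2.1]
opening: 0.0219
gripper_force: 49.9
15.73 [ 0.4398 -0.3175  0.2368] toolx yaw -174.49 F [ 0.4  0.6 -2.1] op 0.0219 gf 49.9 q [-0.72  0.02  1.73  0.    1.4  -2.39]
t: 16.57
tool_pos: [0.4403, -0.3178, 0.3699]
orientation: [-0.151, 3.135, -0.004]
force: [0.9, -0.6, -1.7]
opening: 0.0221
gripper_force: 49.9
16.57 [ 0.4403 -0.3178  0.3699] toolx yaw -174.47 F [ 0.9 -0.6 -1.7] op 0.0221 gf 49.9 q [-0.72 -0.05  1.55 -0.    1.64 -2.39]
```

View pics/c7.png

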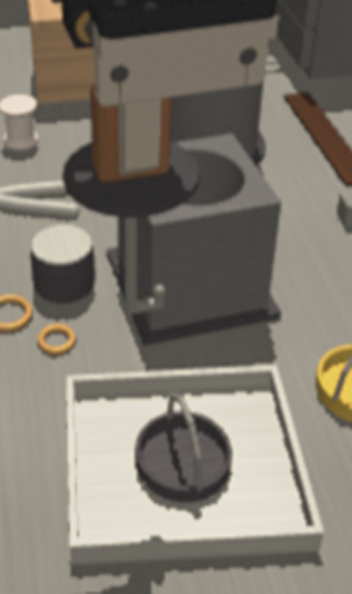

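```bash
python3 -m jog '0 0 0 0 5.5;0 -.0007 .013 0 0;0 -.0014 .026 0 0;0 -.0014 .026 0 0;0 -.0014 .026 0 0;0 -.0014 .026 0 0;0 -.0014 .026 0 0;0 -.0014 .026 0 0;0 -.0014 .026 0 0;0 -.0014 .026 0 0';python3 -m jog '0 -.0014 .026 0 0;0 -.0014 .026 0 0;0 -.0014 .026 0 0;0 -.0014 .026 0 0;0 -.0014 .026 0 0;0 -.0014 .026 0 0;0 -.0014 .026 0 0;0 -.0014 .026 0 0;0 -.0014 .026 0 0;0 -.0014 .026 0 0';python3 -m jog '0 -.0014 .026 0 0;0 -.0014 .026 0 0;0 -.0014 .026 0 0;0 -.0014 .026 0 0;0 -.001 .0195 0 0;0 -.0007 .013 0 0;0 0 0 0 0;0 0 0 0 0;0 0 0 0 0;0 0 0 0 0' ;python3 st.py
```

```text
t: 17.45
tool_pos: [0.4508, -0.0944, 0.3657]
orientation: [0.005, -3.14, -0.001]
force: [0.9, 0.3, -1.4]
opening: 0.0217
gripper_force: 49.9
t: 18.28
tool_pos: [0.4644, 0.1654, 0.3657]
orientation: [0.005, -3.14, 0.0]
force: [0.3, -0.3, -2.5]
opening: 0.0215
gripper_force: 49.9
t: 19.12
tool_pos: [0.4727, 0.2991, 0.3667]
orientation: [-0.0, -3.141, 0.001]
force: [-0.4, -0.1, -1.7]
opening: 0.0216
gripper_force: 49.9
19.12 [0.4727 0.2991 0.3667] toolx yaw 179.98 F [-0.4 -0.1 -1.7] op 0.0216 gf 49.9 q [ 0.47  0.    1.51 -0.    1.63 -1.1 ]
```

```bash
python3 -m jog '0 -.0005 .001 .01 0;0 0 0 .016 0;0 0 0 .018 0;0 0 0 .018 0;0 0 0 .018 0;0 0 0 .018 0;0 0 0 .016 0;0 0 0 .016 0;0 0 0 .012 0;0 0 0 .006 0';python3 -m jog '0 0 0 .003 0;0 0 0 .002 0;0 0 0 .002 0;0 0 0 .001 0;0 0 0 0 0;0 0 0 0 0' ;python3 st.py
```

```text
t: 19.95
tool_pos: [0.4724, 0.3, 0.2162]
orientation: [-0.001, -3.139, 0.002]
force: [-0.2, -0.2, -2.7]
opening: 0.022
gripper_force: 49.9
t: 20.45
tool_pos: [0.4735, 0.3012, 0.2114]
orientation: [-0.001, 3.141, 0.001]
force: [0.8, -0.8, -2.3]
opening: 0.0218
gripper_force: 49.9
20.45 [0.4735 0.3012 0.2114] toolx yaw -179.98 F [ 0.8 -0.8 -2.3] op 0.0218 gf 49.9 q [ 0.48  0.09  1.7   0.    1.35 -1.1 ]
```

```bash
python3 -m jog '0 0 0 .001 0;0 0 0 .001 0;0 0 0 0 0;0 0 0 0 0;.3 0 0 0 0;.5 0 0 0 0;1 0 0 0 0;1 0 0 0 0;1 0 0 0 0;1 0 0 0 0';python3 -m jog '1 0 0 0 0;1 0 0 0 0;1 0 0 0 0;1 0 0 -.006 0;1 0 0 -.015 0;1 0 0 -.025 0;1 0 0 -.03 0;1 0 0 -.03 0;1 0 0 -.03 0;1 0 0 -.015 0';python3 -m jog '1 0 .02 0 0;1 0 .035 0 0;1 0 .035 0 0;1 0 .035 0 0;1 0 .02 0 0;1 0 0 0 0;1 0 0 0 0;1 0 0 0 0';python3 st.py
python3 - <<'E'
from h import *
from plant import robot
shot(robot,'side','side6');shot(robot,'top','top6')
a=cv2.imread('pics/side6.png');b=cv2.imread('pics/top6.png')
a=cv2.resize(a[80:400,200:400],(375,600));b=b[100:280,110:430]
b=cv2.resize(b,(420,236)); o=np.zeros((600,795,3),np.uint8);o[:,:375]=a;o[:236,375:]=b;cv2.imwrite('pics/c8.png',o)
E
```

```text
t: 21.28
tool_pos: [0.4731, 0.301, 0.2086]
orientation: [0.0, -3.141, 0.0]
force: [-0.2, -0.3, 0.7]
opening: 0.0563
gripper_force: 0.0
t: 22.12
tool_pos: [0.4739, 0.3014, 0.365]
orientation: [-0.001, 3.136, 0.004]
force: [1.1, -0.5, 1.1]
opening: 0.0928
gripper_force: 0.0
t: 22.78
tool_pos: [0.4732, 0.4456, 0.3599]
orientation: [-0.001, 3.142, -0.001]
force: [-0.1, -0.4, -0.6]
opening: 0.0929
gripper_force: 0.0
22.78 [0.4732 0.4456 0.3599] toolx yaw -179.97 F [-0.1 -0.4 -0.6] op 0.0929 gf 0.0 q [ 0.68  0.25  1.25 -0.    1.64 -0.89]
```

View pics/c8.png

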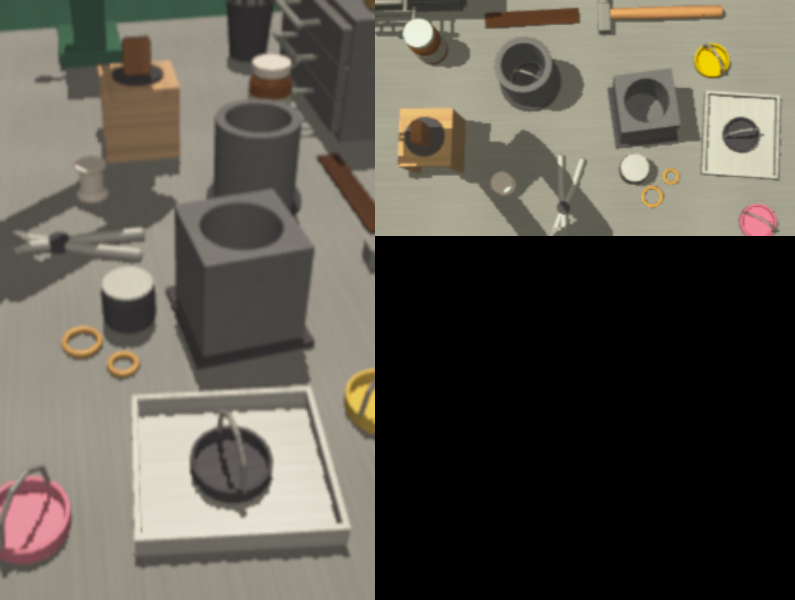

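The cup stands upright in the tray, the hook is seated upright in its stand, the other cup is still in the round post, and the arm is clear of everything.

```bash
python3 -c "
from plant import robot
print(robot.close_job())"
```

```text
the job is handed in; nothing more can be done
None
```

The job is handed in at about 23 s: the last pictures show the slug cup upright near the middle of the tray, the hook tool back in its stand, and the cup in the round post still in its bore; no verdict came back.

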